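Key the crimper's lock disc onto its pin and press it home

ROBOT

A 7-joint arm with a two-finger parallel gripper is mounted at the origin on the work surface. World frame = base frame: x ahead of the robot, y to its left, z up, the work surface at z = 0. Lengths are in m, angles in rad, forces in N, time in s.
With the tool pointing down it reaches from about 0.425 to 0.925 m from the base axis. Payload 6.8 kg.
Tool frame: the origin (TCP) lies midway between the tips of the shut fingers; the grasp point (between the pads) lies 19 mm behind it (bot.grasp_offset is the distance from the TCP to the grasp point, in m); z points along the fingers, x is the direction in which the jaws open and shut, and the axes are right-handed (so a half turn about z gives the same grasp; the last joint's range is limited). The gripper opens to 85 mm and grips with 20 to 120 N. Pads are 22 mm wide; open, the fingers measure 114 mm over their backs; the gripper's body (76 mm by 85 mm) begins 54 mm behind the grasp point. The pads swing forward as they close: fully open they stand 13 mm farther back than shut.
Start: joints at [-1.209, 0.477, 0.022, 1.555, -0.011, 1.109, -0.083], TCP at [0.306, 0.602, 0.231] pointing down, gripper open.
Joint ranges: [-2.96, 2.96], [-0.34, 2.1], [-1.41, 1.46], [0.24, 2.44], [-1.37, 4.51], [0.17, 1.92], [-2.96, 2.96]. Speed limits (rad/s): [2.39, 2.39, 3.14, 3.14, 3.14, 3.14, 3.14].

INTERFACE

Orientations are given as a unit quaternion [w, x, y, z].
In Python, from station import bot, imaging gives the robot as it stands. The module is installed in compiled form; this text tells all that it offers.
- The arm moves only by the tool apply_moves, never from a script. Its argument "increments" is a list of rows, each a list of 7 numbers: the shift along the tool's x, y, z in mm, then the turn, a rotation vector about the tool's x, y, z in degrees, then the closure, from -1 (fully open) to 1 (shut). In form: [[dx, dy, dz, rx, ry, rz, grip], ...]. A call has exactly 8 rows; each row shifts and turns the pose as measured when the row begins, along the tool's axes as they then stand; what a row does not reach is not made up. A row lasts 1/8 s, in which the tool goes at most 62.5 mm and 10.7 degrees, less where a joint would pass 70% of its speed; a pose out of reach is approached as far as the arm can. A call with a gripper value outside its range is refused whole. The fingers move at their own pace and stop on an object; "grip_force" is the grip in N (left out, the last holds). Time passes only in rows, so rows that do not move let the fingers close, or fill a call up. It gives the time, the measured TCP pose, the force and the opening at its end, in the units of the state.
- bot.get_obs(): the state, without advancing time (a new reading comes with each control period).
- imaging.read_camera(name): name is "side" or "top"; returns the picture (420x560x3 uint8, red, green, blue); there is no depth.
- imaging.get_calibration(name): a dict with "K" (3x3 intrinsics, pixels), "k1" (the pictures are not rectified: a ray, as slopes to the right and down, at radius r is drawn at 1 + k1 r^2 times it, then the intrinsics apply), "extrinsics" (4x4, takes a point from camera to world coordinates). Camera axes: x right, y down, z forward; pixel columns grow to the right and rows downward; lengths in m; the calibration is good to about 2 mm. A picture is of the moment at which its call begins. get_calibration takes no time and is no camera call.
- bot.hand_in(): hands the job in, once; it reports no verdict.
The state is a dict: "t": time; "q": joint angles; "joint_vel": joint speeds; "joint_torque": joint torques, N m; "eef_pos": TCP position; "tool_rot": TCP orientation; "contact_force": force on the tool from outside, world axes, zero at the start; "torque": the same for the moment, N m; "gripper_width": opening from 0.0 (shut) to 1.0 (fully open).
Only numpy, scipy, OpenCV 4.12 (cv2) and the standard library are available. Lean on these libraries where they do the work, as an engineer would, in place of code of your own. Each camera call takes 0.05 s, during which the arm holds its last target.

TASK

On the service van's bench the die holder's round lock disc has been left standing proud and turned out of line. Push its black studs round with a fingertip until the yellow-marked notch in its rim stands over the brass pin, which is in line with the brass block beside the disc, then press the disc down fully home and take the hand away. Only touch and push: do not lift the disc, and leave the fittings and tools around it where they are.

Things in the scene. Friction and masses are not known exactly. Their poses are not given: they have to be found in the camera images.
- die_holder: fixed fixture: red base plate 170 x 150 x 12 mm with a dark steel drum (124 mm diameter, top face 40 mm above the bench) on which the lock disc sits. Origin on the drum's axis (= the disc's axis) at bench level, z up; its +x axis points from the axis to the brass pin. A brass block (22 x 10 mm, top 42 mm above the bench, 62 to 84 mm from the axis) stands on the plate outside the disc in line with the pin and shows from above where the hidden pin is
- pin (a point): tip of the fixed upright brass pin, 8 mm diameter with a round tip, 50 mm from the disc's axis, tip 47.5 mm above the bench (7.5 mm above the drum's face); hidden under the disc until the notch comes over it
- notch (a point): middle of the notch in the disc's rim, 50 mm from the disc's axis, at the level of the disc's top face. The notch is 13 mm wide and open through the rim; a yellow radial stripe on the disc's top leads to it
- disc_top (a point): centre of the top face of the aluminium lock disc (112 mm diameter, 10 mm thick), 60 mm above the bench while it stands proud, 50 mm when fully home. The middle of the disc is flat (a dark flush dot, 27 mm) and clear between the studs: the place to press
- stud_a (a point): centre of the top of the black stud 45 degrees counter-clockwise of the notch (seen from above, from the notch about the disc's axis). Stud: upright cylinder, 12 mm diameter, 20 mm tall above the disc's top, 38 mm from the disc's axis; moves with the disc
- stud_b (a point): centre of the top of the black stud 135 degrees counter-clockwise of the notch (seen from above, from the notch about the disc's axis). Stud: upright cylinder, 12 mm diameter, 20 mm tall above the disc's top, 38 mm from the disc's axis; moves with the disc
- stud_c (a point): centre of the top of the black stud 135 degrees clockwise of the notch (seen from above, from the notch about the disc's axis). Stud: upright cylinder, 12 mm diameter, 20 mm tall above the disc's top, 38 mm from the disc's axis; moves with the disc
- stud_d (a point): centre of the top of the black stud 45 degrees clockwise of the notch (seen from above, from the notch about the disc's axis). Stud: upright cylinder, 12 mm diameter, 20 mm tall above the disc's top, 38 mm from the disc's axis; moves with the disc
- disc_turn (a joint): angle of the disc about its vertical axis in rad, counter-clockwise from above positive; 0 (or any full turn) = notch exactly over the pin. It turns endlessly either way, with a dry friction of 0.06 N m, and stays where it is left
- disc_press (a joint): how far the disc has been pressed down, in m: 0 = standing proud, 0.010 = fully home on the drum. It can move only 2.5 mm before it lands on the pin unless the notch is over the pin (within about 2.5 mm sideways at the pin). A tight fit with a dry friction of 6 N, the same up and down, and no spring: it stays where it is left. Negative = pulled up
- coupling: steel hose coupling, hexagon foot about 34 mm, 40 mm tall; a loose bystander, origin at the centre of its underside, z up
- ferrule: brass ferrule, tube 32 mm diameter, 32 mm tall; a loose bystander, origin at the centre of its underside, z up
- union_nut: dark steel round nut, 38 mm diameter, 18 mm tall; a loose bystander, origin at the centre of its underside, z up
- adapter: brass adapter with a hexagon, 28 mm wide, 36 mm tall; a loose bystander, origin at the centre of its underside, z up
- spanner: steel spanner lying flat, 180 mm long along its x, about 10 mm thick; a loose bystander, origin on its underside
- spray_can: blue spray can, 56 mm diameter, 150 mm tall; a loose bystander, origin at the centre of its underside, z up
- spare_die: dark steel round die, 48 mm diameter, 34 mm tall; a loose bystander, origin at the centre of its underside, z up
Not all that is in view belongs to the job. What is shaped like the die_holder but turquoise is not meant.

How it is judged:
At the end, for the whole second after the job is handed in: the disc is pressed down at least 8.5 of its 10 mm with its notch within 4 mm of the pin (seen from above), and lies still (value of joint disc_press above 0.0085 m and horizontal distance between notch and pin below 0.004 m and velocity of joint disc_turn between -0.05 and 0.05 rad/s); the robot touches nothing.
It fails at once if the lock disc is lifted more than 4 mm above where it stood (value of joint disc_press below -0.004 m).
It fails at once if a fitting or tool around it is moved more than 20 mm, lifted or knocked over (distance of any of coupling, ferrule, union_nut, adapter, spanner, spray_can, spare_die from where it was at the start of the episode above 0.02 m or angle between any of coupling, ferrule, union_nut, adapter, spanner, spray_can, spare_die's own z axis and vertical above 0.4 rad).
It also fails if it takes over 58 s, if anything falls off the work surface, if the arm or the gripper's body presses on something with over 40 N, if the wrist force passes 120 N, or if a joint passes its speed limit or range.

## Working session

There is one attempt and no reset: what is moved stays moved. The work goes in short steps, Python scripts to look and compute and a tool call to move; the robot and the scene stay as the last step left them, time stands still between calls to the robot, and variables do not carry over. Pictures are saved under pics/ and viewed, and the job is handed in when it is done.

Besides the shell and the picture viewer there is one more tool, called by a JSON object that holds its "api" and its "payload", one argument or row to a line. apply_moves: Moves the arm, as the interface text tells. Its arguments: {"type":"object","properties":{"increments":{"type":"array","items":{"type":"array","items":{"type":"number"}}},"grip_force":{"type":"number"}},"required":["increments"]}

```bash
mkdir -p pics
python3 - <<'E'
from station import bot, imaging
import cv2
o=bot.get_obs()
print({k:o[k] for k in ("t","eef_pos","tool_rot","contact_force","gripper_width")})
for n in("top","side"):
    cv2.imwrite(f"pics/{n}0.png",imaging.read_camera(n)[:,:,::-1]); c=imaging.get_calibration(n); print(n,c)
E
```

```text
{'t': 0.0, 'eef_pos': array([0.3053351 , 0.60133155, 0.23034388]), 'tool_rot': array([ 5.31513094e-04,  8.52255443e-01,  5.23125085e-01, -7.22811572e-04]), 'contact_force': array([-0.48428683,  0.67501836,  0.71260613]), 'gripper_width': 1.0043249989937282}
top {'K': array([[401.40501248,   0.        , 284.04631436],
       [  0.        , 401.40501248, 203.64888122],
       [  0.        ,   0.        ,   1.        ]]), 'k1': -0.05826818210841911, 'extrinsics': array([[-0.00897176, -0.98910048,  0.14696853,  0.41954465],
       [-0.99985545,  0.01099612,  0.01296747,  0.0125035 ],
       [-0.01444221, -0.14683095, -0.98905616,  1.15387612],
       [ 0.        ,  0.        ,  0.        ,  1.        ]])}
side {'K': array([[499.87692109,   0.        , 272.37471094],
       [  0.        , 499.87692109, 212.1819152 ],
       [  0.        ,   0.        ,   1.        ]]), 'k1': -0.08085119836153519, 'extrinsics': array([[ 0.95796665, -0.17949176,  0.22379145,  0.32124081],
       [-0.28686757, -0.60648844,  0.74153811, -0.82505838],
       [ 0.00262695, -0.77456729, -0.63248606,  0.79595375],
       [ 0.        ,  0.        ,  0.        ,  1.        ]])}
```

View pics/top0.png

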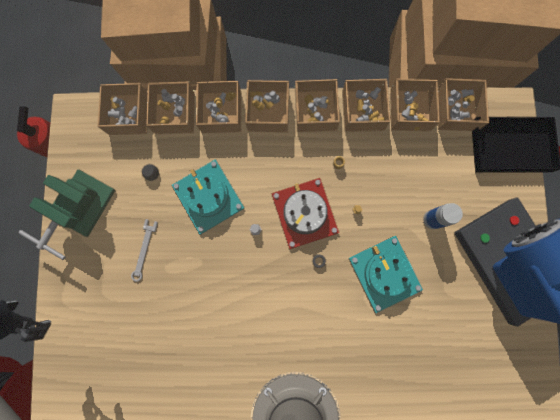

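View pics/side0.png

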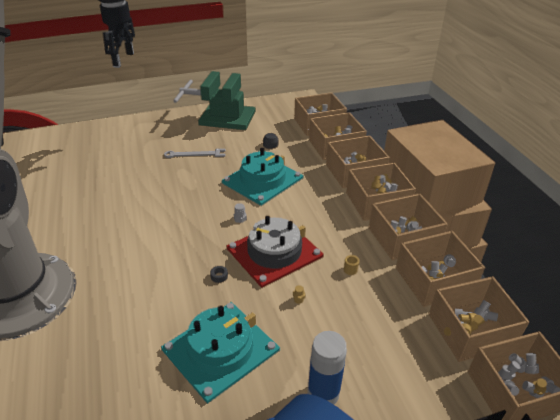

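The red holder is at about (305,211) in the top view and (275,245) in the side view. I'll enlarge both.

```bash
python3 - <<'E'
import cv2
a=cv2.imread("pics/top0.png")[170:260,260:360]; cv2.imwrite("pics/t1.png",cv2.resize(a,(800,720)[:2] if 0 else (660,594),interpolation=cv2.INTER_CUBIC))
a=cv2.imread("pics/side0.png")[200:290,225:325]; cv2.imwrite("pics/s1.png",cv2.resize(a,(660,594),interpolation=cv2.INTER_CUBIC))
E
cat > h.py <<'E'
import numpy as np, cv2
from station import bot, imaging
def cal(n):
    c=imaging.get_calibration(n); return c["K"],np.array([c["k1"],0,0,0.]),c["extrinsics"]
def ray2plane(n,uv,z):
    K,d,T=cal(n); p=cv2.undistortPointsIter(np.array(uv,float).reshape(-1,1,2),K,d,None,None,(3,50,1e-10)).reshape(-1,2)
    r=np.c_[p,np.ones(len(p))]@T[:3,:3].T; o=T[:3,3]
    return o+r*((z-o[2])/r[:,2])[:,None]
def proj(n,P):
    K,d,T=cal(n); W=np.linalg.inv(T)
    return cv2.projectPoints(np.array(P,float).reshape(-1,3),cv2.Rodrigues(W[:3,:3])[0],W[:3,3],K,d)[0].reshape(-1,2)
E
```

```text
(no output)
```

View pics/t1.png

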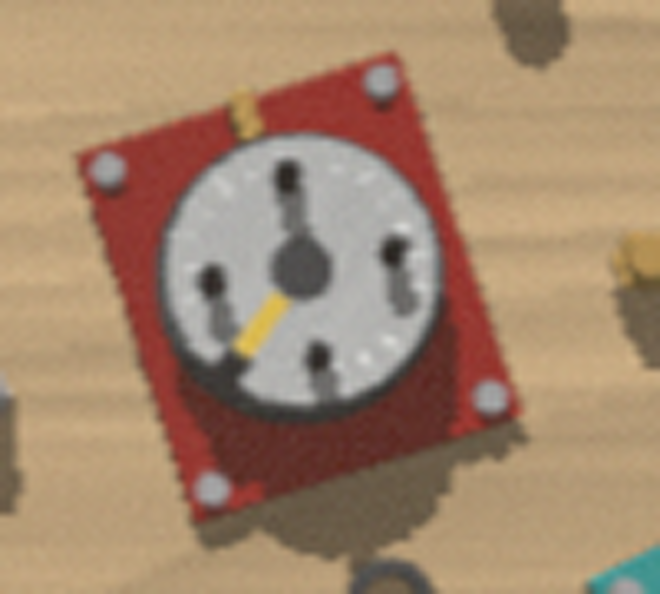

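View pics/s1.png

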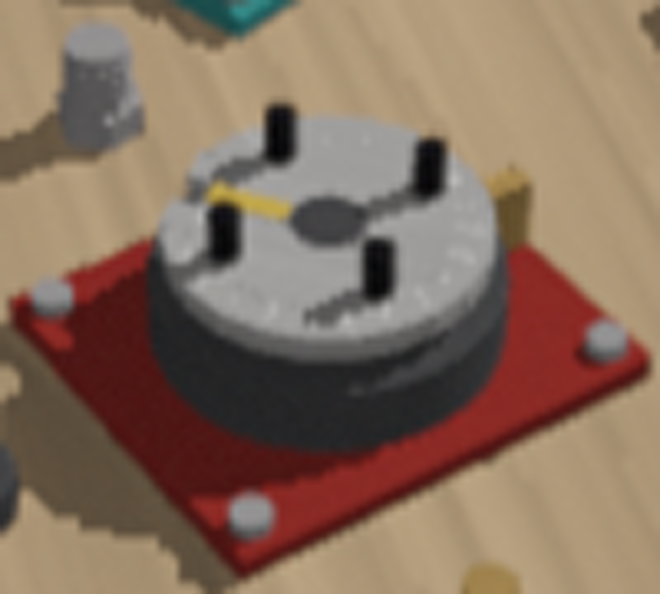

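Run:
```python
from h import *
T=lambda l:[(260+(u+.5)/6.6-.5,170+(v+.5)/6.6-.5) for u,v in l]
S=lambda l:[(225+(u+.5)/6.6-.5,200+(v+.5)/6.6-.5) for u,v in l]
ct=ray2plane("top",T([(301,267)]),.06)[0]; cs=ray2plane("side",S([(328,221)]),.06)[0]
print("c",ct,cs)
print("corners",ray2plane("top",T([(396,52),(78,155),(197,522),(522,412)]),.012))
def ang(p,c): d=p-c; return np.degrees(np.arctan2(d[:,1],d[:,0])),np.hypot(d[:,0],d[:,1])
print("block",ang(ray2plane("top",T([(243,108)]),.042),ct),ang(ray2plane("side",S([(512,178)]),.042),cs))
print("stripe",ang(ray2plane("top",T([(285,298),(240,355),(230,372)]),.06),ct),ang(ray2plane("side",S([(290,211),(214,191)]),.06),cs))
print("studs t",ang(ray2plane("top",T([(287,173),(212,278),(318,355),(393,248)]),.08),ct))
print("studs s",ang(ray2plane("side",S([(280,110),(430,145),(379,246),(223,210)]),.08),cs))
```

```text
c [ 0.56372115 -0.03106093  0.06      ] [ 0.56469952 -0.0334448   0.06      ]
corners [[ 0.66493648 -0.07634715  0.012     ]
 [ 0.62055245  0.06375274  0.012     ]
 [ 0.46023347  0.01340704  0.012     ]
 [ 0.50596578 -0.127174    0.012     ]]
block (array([17.84212133]), array([0.07470369])) (array([17.03957593]), array([0.07751114]))
stripe (array([152.02631523, 144.66913735, 145.32766411]), array([0.01462762, 0.04473495, 0.05291364])) (array([141.85463482, 141.8607124 ]), array([0.01373529, 0.04149565]))
studs t (array([   9.20620037,  100.31112462, -171.90586291,  -82.6195196 ]), array([0.03684365, 0.03782271, 0.03919299, 0.03725624]))
studs s (array([  98.83988108,    8.35064681,  -81.46137712, -170.22652992]), array([0.03786398, 0.03770621, 0.03827912, 0.03859869]))
```

Both views agree. The axis is near (0.564,-0.032), the pin direction is about 17.5° and the notch about 144°, so the disc has to turn about 126° clockwise. I'll straddle the disc with part-open fingers in the gaps between studs, then turn the wrist about the axis.

{"api": "apply_moves", "payload": {
  "increments": [
    [-40,47,0,0,0,0,-0.45],
    [-40,47,0,0,0,0,-0.45],
    [-40,47,0,0,0,0,-0.45],
    [-40,47,0,0,0,0,-0.45],
    [-40,47,0,0,0,0,-0.45],
    [-40,47,0,0,0,0,-0.45],
    [-40,47,0,0,0,0,-0.45],
    [-40,47,0,0,0,0,-0.45]
  ],
  "grip_force": 20
}}

```text
t: 1.1
eef_pos: [0.4956, 0.1434, 0.2275]
tool_rot: [-0.0, 0.849, 0.528, -0.002]
contact_force: [0.5, 0.2, -0.7]
gripper_width: 0.724
```

```bash
cat >> h.py <<'E'
from scipy.spatial.transform import Rotation as R
def to(x,y,z):
    o=bot.get_obs(); r=R.from_quat(np.roll(o["tool_rot"],-1)); d=np.array([x,y,z])-o["eef_pos"]
    X=r.as_matrix()
    print("t",round(o["t"],2),"pos",o["eef_pos"].round(4),"xang",np.degrees(np.arctan2(X[1,0],X[0,0])).round(1),"z",X[:,2].round(3),"d tool mm",(r.inv().apply(d)*1000).round(1),"w",round(o["gripper_width"],3),"F",o["contact_force"].round(1),"M",o["torque"].round(2),"q7",o["q"][6].round(2))
E
python3 -c "
from h import *
to(.5645,-.032,.15)"
```

```text
t 1.1 pos [0.4956 0.1434 0.2275] xang 63.7 z [-0.004 -0.002 -1.   ] d tool mm [-126.4  139.7   77.7] w 0.724 F [ 0.5  0.2 -0.7] M [ 0.03 -0.04  0.05] q7 0.77
```

{"api": "apply_moves", "payload": {
  "increments": [
    [-40,45,20,0,0,5,-0.45],
    [-40,45,20,0,0,5,-0.45],
    [-30,34,20,0,0,0,-0.45],
    [-10,10,10,0,0,0,-0.45],
    [0,0,0,0,0,0,-0.45],
    [0,0,0,0,0,0,-0.45],
    [0,0,0,0,0,0,-0.45],
    [0,0,0,0,0,0,-0.45]
  ]
}}

```text
t: 2.1
eef_pos: [0.5471, -0.0287, 0.1586]
tool_rot: [-0.0, 0.894, 0.449, -0.001]
contact_force: [-0.7, 0.4, 1.1]
gripper_width: 0.725
```

```bash
python3 -c "
from h import *
to(.5645,-.032,.09)
for n in('top','side'):
    u,v=proj(n,[.5645,-.032,.08])[0].astype(int)
    a=imaging.read_camera(n)[v-60:v+50,u-60:u+60,::-1]
    cv2.imwrite('pics/%s2.png'%n,cv2.resize(a,None,fx=5,fy=5,interpolation=cv2.INTER_CUBIC))
"
```

```text
t 2.1 pos [ 0.5471 -0.0287  0.1586] xang 53.3 z [-0.001 -0.001 -1.   ] d tool mm [ 7.8 16.  68.6] w 0.725 F [-0.7  0.4  1.1] M [-0.01  0.06 -0.02] q7 1.01
```

View pics/side2.png

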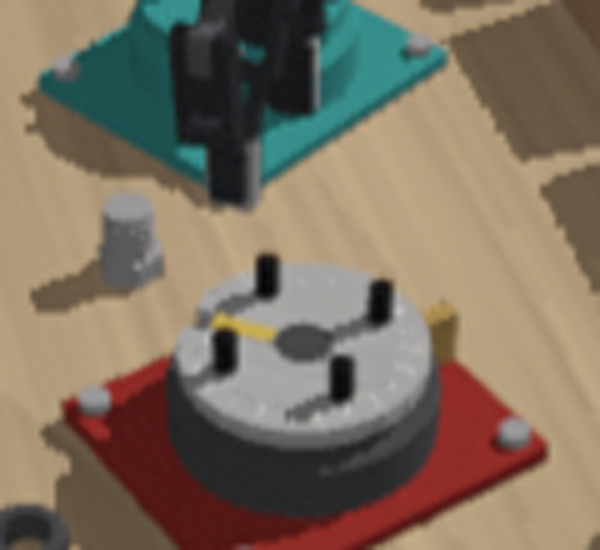

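View pics/top2.png

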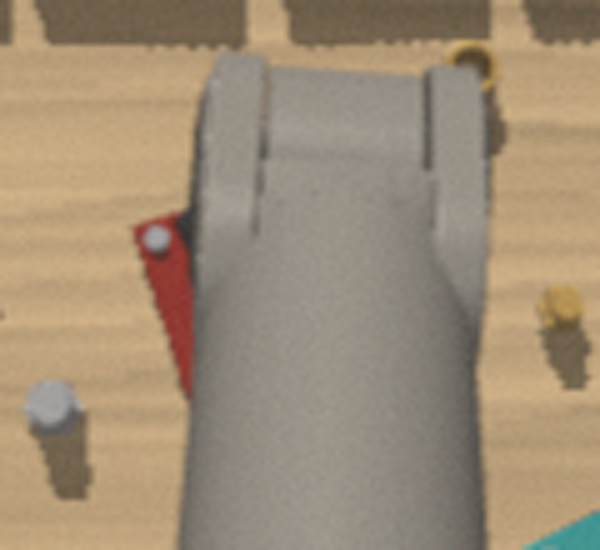

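The side view shows the fingers spread and in the air. The top view is blocked by the arm. Next I centre on the axis and go down partway.

{"api": "apply_moves", "payload": {
  "increments": [
    [4,8,15,0,0,0,-0.45],
    [3,6,15,0,0,0,-0.45],
    [1,2,12,0,0,0,-0.45],
    [0,0,10,0,0,0,-0.45],
    [0,0,5,0,0,0,-0.45],
    [0,0,0,0,0,0,-0.45],
    [0,0,0,0,0,0,-0.45],
    [0,0,0,0,0,0,-0.45]
  ]
}}

```text
t: 3.2
eef_pos: [0.5656, -0.0324, 0.0968]
tool_rot: [-0.0, 0.894, 0.448, -0.001]
contact_force: [-0.1, -0.1, -0.2]
gripper_width: 0.724
```

```bash
cat >> h.py <<'E'
def shot(name,f=5,n='side'):
    u,v=proj(n,[.5645,-.032,.08])[0].astype(int)
    a=imaging.read_camera(n)[v-60:v+50,u-60:u+60,::-1]
    cv2.imwrite('pics/%s.png'%name,cv2.resize(a,None,fx=f,fy=f,interpolation=cv2.INTER_CUBIC))
E
python3 -c "
from h import *
to(.5645,-.032,.07)
shot('s3')"
```

```text
t 3.2 pos [ 0.5656 -0.0324  0.0968] xang 53.3 z [-0.003 -0.001 -1.   ] d tool mm [-0.3 -1.1 26.8] w 0.724 F [-0.1 -0.1 -0.2] M [-0.01  0.04  0.02] q7 1.05
```

View pics/s3.png

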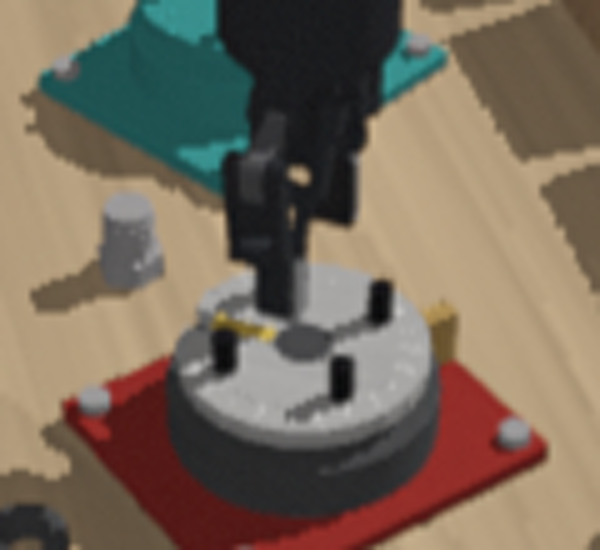

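```bash
python3 -c "
from h import *
u0=proj('side',[.5645,-.032,.08])[0].astype(int)-60
for P in ([.5645,-.032,.06],[.544,-.061,.1],[.544,-.061,.11],[.587,-.004,.1],[.587,-.004,.11]): print((proj('side',P)[0]-u0)*5)
"
```

```text
[299.98898524 338.31130836]
[273.86000899 320.31804733]
[273.81340682 302.39794747]
[330.7110098 221.0263804]
[330.99301376 203.37701976]
```

The tips show at about TCP+6 mm and sit where predicted. I'll lower them between the studs.

{"api": "apply_moves", "payload": {
  "increments": [
    [0,-1,6,0,0,0,-0.45],
    [0,0,6,0,0,0,-0.45],
    [0,0,6,0,0,0,-0.45],
    [0,0,6,0,0,0,-0.45],
    [0,0,5,0,0,0,-0.45],
    [0,0,3,0,0,0,-0.45],
    [0,0,2,0,0,0,-0.45],
    [0,0,0,0,0,0,-0.45]
  ]
}}

```text
t: 4.25
eef_pos: [0.5647, -0.0317, 0.0604]
tool_rot: [-0.0, 0.894, 0.448, -0.001]
contact_force: [0.2, -0.3, 0.6]
gripper_width: 0.724
```

```bash
python3 -c "
from h import *
to(.5645,-.032,.06)
shot('s4')"
```

```text
t 4.25 pos [ 0.5647 -0.0317  0.0604] xang 53.3 z [-0.002 -0.001 -1.   ] d tool mm [-0.4 -0.   0.4] w 0.724 F [ 0.2 -0.3  0.6] M [-0.05  0.01 -0.01] q7 1.07
```

View pics/s4.png

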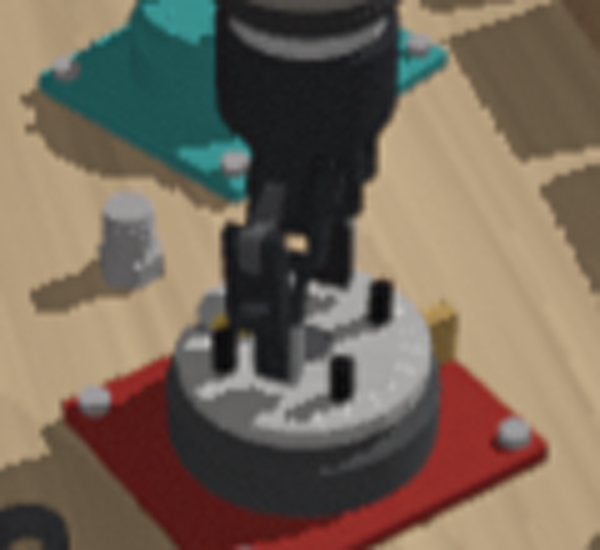

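The near finger stands between two studs with no contact. Turning clockwise (tool +z).

{"api": "apply_moves", "payload": {
  "increments": [
    [0,0,0,0,0,7,-0.45],
    [0,0,0,0,0,7,-0.45],
    [0,0,0,0,0,7,-0.45],
    [0,0,0,0,0,7,-0.45],
    [0,0,0,0,0,7,-0.45],
    [0,0,0,0,0,7,-0.45],
    [0,0,0,0,0,7,-0.45],
    [0,0,0,0,0,0,-0.45]
  ]
}}

```text
t: 5.3
eef_pos: [0.566, -0.0332, 0.0619]
tool_rot: [0.001, 1.0, 0.024, 0.001]
contact_force: [-0.4, -0.2, -0.1]
gripper_width: 0.728
```

```bash
python3 -c "
from h import *
to(.5645,-.032,.06)
shot('s5')"
```

```text
t 5.3 pos [ 0.566  -0.0332  0.0619] xang 2.8 z [ 0.001 -0.003 -1.   ] d tool mm [-1.4 -1.3  1.9] w 0.728 F [-0.4 -0.2 -0.1] M [-0.02  0.02  0.01] q7 0.37
```

View pics/s5.png

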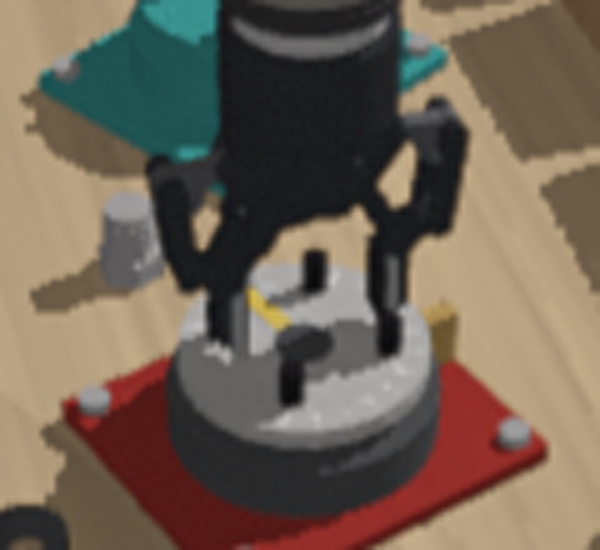

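The disc is turning, with the stripe swung clockwise. I'll keep going and recentre slightly.

{"api": "apply_moves", "payload": {
  "increments": [
    [-1,-1,1,0,0,7,-0.45],
    [0,0,0,0,0,8,-0.45],
    [0,0,0,0,0,8,-0.45],
    [0,0,0,0,0,8,-0.45],
    [0,0,0,0,0,8,-0.45],
    [0,0,0,0,0,8,-0.45],
    [0,0,0,0,0,8,-0.45],
    [0,0,0,0,0,5,-0.45]
  ]
}}

```text
t: 6.35
eef_pos: [0.5648, -0.035, 0.0619]
tool_rot: [0.001, 0.875, -0.484, 0.002]
contact_force: [-0.0, -0.0, -0.5]
gripper_width: 0.726
```

```bash
python3 -c "
from h import *
to(.5645,-.032,.06)
shot('s6')"
```

```text
t 6.35 pos [ 0.5648 -0.035   0.0619] xang -57.9 z [ 0.003 -0.003 -1.   ] d tool mm [-2.7 -1.3  1.9] w 0.726 F [-0.  -0.  -0.5] M [-0.17  0.04  0.07] q7 -0.45
```

View pics/s6.png

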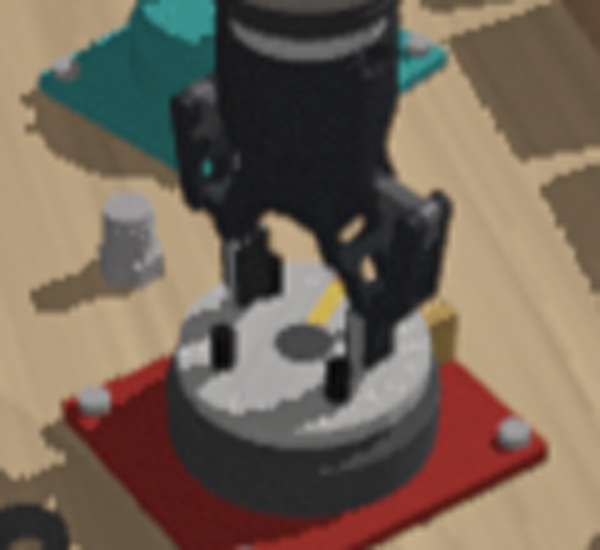

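```bash
cat >> h.py <<'E'
C=np.array([.5645,-.0325])
def ang(pts,z,f=5,n='side'):
    u0=proj(n,[.5645,-.032,.08])[0].astype(int)-60
    p=ray2plane(n,[(np.array(q)+.5)/f-.5+u0 for q in pts],z)[:,:2]-C
    print(np.degrees(np.arctan2(p[:,1],p[:,0])).round(1),np.hypot(*p.T).round(4))
E
python3 -c "
from h import *
ang([(337,362),(222,328)],.08); ang([(320,320),(338,288)],.06)"
```

```text
[ -84.5 -174.7] [0.0388 0.0377]
[44.1 49.1] [0.0163 0.0398]
```

The notch is at about 50°, so about 33° remains. I'll do most of it now.

{"api": "apply_moves", "payload": {
  "increments": [
    [-1.5,-0.5,1,0,0,5,-0.45],
    [-1,-0.5,0,0,0,6,-0.45],
    [0,0,0,0,0,6,-0.45],
    [0,0,0,0,0,6,-0.45],
    [0,0,0,0,0,4,-0.45],
    [0,0,0,0,0,2,-0.45],
    [0,0,0,0,0,0,-0.45],
    [0,0,0,0,0,0,-0.45]
  ]
}}

```text
t: 7.4
eef_pos: [0.5639, -0.0333, 0.061]
tool_rot: [0.0, 0.728, -0.686, 0.001]
contact_force: [-0.7, 0.2, 0.3]
gripper_width: 0.728
```

```bash
python3 -c "
from h import *
to(.5645,-.032,.06)
shot('s7')"
```

```text
t 7.4 pos [ 0.5639 -0.0333  0.061 ] xang -86.6 z [ 0.001 -0.002 -1.   ] d tool mm [-1.2 -0.7  1. ] w 0.728 F [-0.7  0.2  0.3] M [0.01 0.04 0.03] q7 -0.85
```

View pics/s7.png

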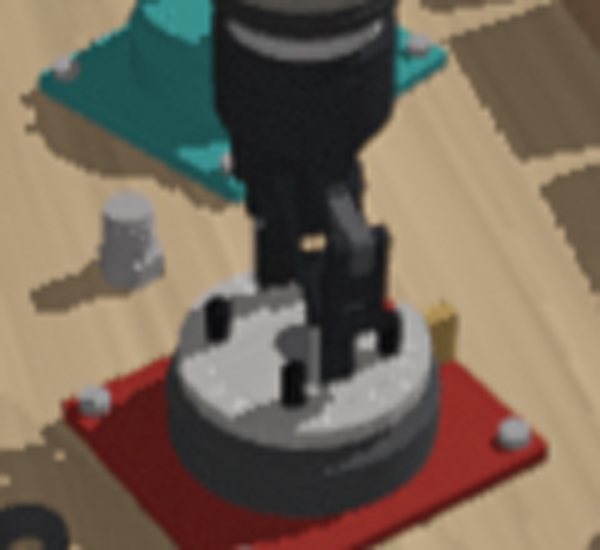

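```bash
python3 -c "
from h import *
ang([(293,366),(217,302),(389,316)],.08)"
```

```text
[-112.8  158.5  -25.7] [0.0388 0.0377 0.0382]
```

{"api": "apply_moves", "payload": {
  "increments": [
    [-0.5,-0.5,0,0,0,2,-0.45],
    [-0.5,0,0,0,0,2,-0.45],
    [0,0,0,0,0,1,-0.45],
    [0,0,0,0,0,0,-0.45],
    [0,0,0,0,0,-2,-0.45],
    [0,0,0,0,0,-2,-0.45],
    [0,0,0,0,0,0,-0.45],
    [0,0,0,0,0,0,-0.45]
  ]
}}

```text
t: 8.45
eef_pos: [0.5646, -0.0319, 0.0611]
tool_rot: [0.0, 0.722, -0.692, 0.001]
contact_force: [-0.2, 0.5, -0.6]
gripper_width: 0.724
```

```bash
python3 -c "
from h import *
to(.5645,-.032,.06)"
```

```text
t 8.45 pos [ 0.5646 -0.0319  0.0611] xang -87.6 z [ 0.002 -0.002 -1.   ] d tool mm [0.1 0.1 1.1] w 0.724 F [-0.2  0.5 -0.6] M [-0.02 -0.02  0.04] q7 -0.87
```

{"api": "apply_moves", "payload": {
  "increments": [
    [0,0,-10,0,0,0,-0.45],
    [0,0,-15,0,0,0,-0.45],
    [0,0,-25,0,0,0,-0.45],
    [-30,0,-40,0,0,0,0],
    [-60,0,0,0,0,0,1],
    [-60,0,0,0,0,0,1],
    [-60,0,0,0,0,0,1],
    [0,0,0,0,0,0,1]
  ]
}}

```text
t: 9.45
eef_pos: [0.5585, 0.1835, 0.1619]
tool_rot: [-0.003, 0.72, -0.694, 0.003]
contact_force: [0.2, -0.7, 0.2]
gripper_width: -0.008
```

```bash
python3 -c "
from h import *
to(.5645,-.032,.12)
shot('t8',5,'top');shot('s8')"
```

```text
t 9.45 pos [0.5585 0.1835 0.1619] xang -87.9 z [ 0.009  0.001 -1.   ] d tool mm [215.6   2.4  41.9] w -0.008 F [ 0.2 -0.7  0.2] M [-0.05 -0.02 -0.02] q7 -1.32
```

View pics/t8.png

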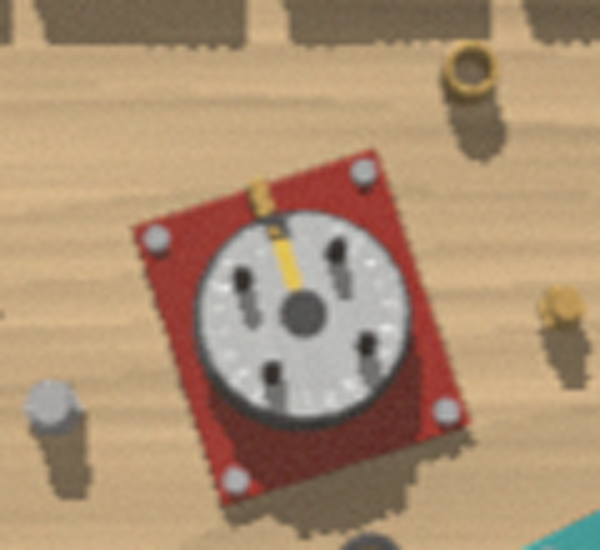

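View pics/s8.png

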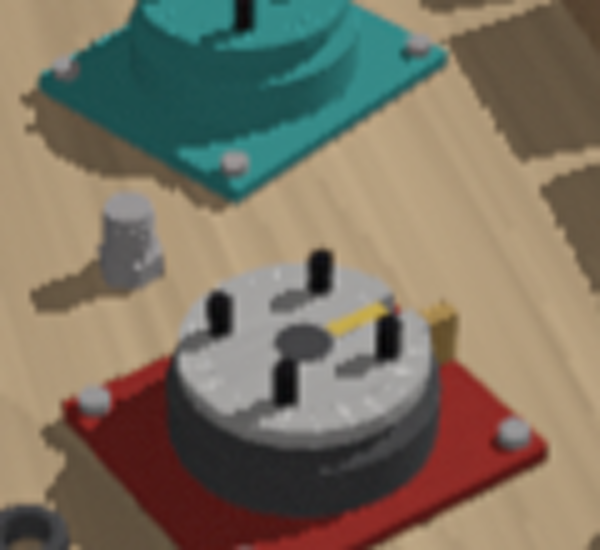

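```bash
python3 -c "
from h import *
C[:]=[.5645,-.0335]
ang([(287,363),(219,298),(320,256),(388,322)],.08)
ct=[303,313]
u0=proj('top',[.5645,-.032,.08])[0].astype(int)-60
C[:]=ray2plane('top',[(np.array(ct)+.5)/5-.5+u0],.06)[0,:2]; print(C)
ang([(243,276),(337,246),(367,342),(272,371)],.08,5,'top')
ang([(297,288),(280,239)],.06,5,'top')
ang([(260,191)],.042,5,'top')
"
```

```text
[-117.8  152.9   61.3  -30.4] [0.0364 0.0376 0.0367 0.038 ]
[ 0.56325049 -0.03110305]
[  61.4  -28.4 -119.3  152.1] [0.0375 0.0384 0.0383 0.0383]
[12.4 16.2] [0.0142 0.0431]
[17.2] [0.0754]
```

From both views the notch is at about 16.5° against the pin's 17.3°, so it is under 1 mm off at the pin, and the brass pin shows in the notch. Fingers are shut. Back over the centre to press.

{"api": "apply_moves", "payload": {
  "increments": [
    [55,1,0,0,0,0,1],
    [55,1,0,0,0,0,1],
    [50,0,10,0,0,0,1],
    [30,0,10,0,0,0,1],
    [15,0,10,0,0,0,1],
    [7,0,10,0,0,0,1],
    [0,0,0,0,0,0,1],
    [0,0,0,0,0,0,1]
  ]
}}

```text
t: 10.55
eef_pos: [0.5615, -0.0535, 0.1268]
tool_rot: [-0.004, 0.711, -0.703, 0.007]
contact_force: [-0.5, 0.6, -0.2]
gripper_width: 0.001
```

```bash
python3 -c "
from h import *
to(.5645,-.032,.06)"
```

```text
t 10.55 pos [ 0.5615 -0.0535  0.1268] xang -89.4 z [ 0.015 -0.003 -1.   ] d tool mm [-21.7  -2.2  66.8] w 0.001 F [-0.5  0.6 -0.2] M [-0.03 -0.03 -0.01] q7 -0.92
```

{"api": "apply_moves", "payload": {
  "increments": [
    [-15,-2,10,-0.9,0,0,1],
    [-6,0,10,0,0,0,1],
    [0,0,10,0,0,0,1],
    [0,0,10,0,0,0,1],
    [0,0,8,0,0,0,1],
    [0,0,4,0,0,0,1],
    [0,0,0,0,0,0,1],
    [0,0,0,0,0,0,1]
  ]
}}

```text
t: 11.55
eef_pos: [0.5638, -0.0287, 0.0708]
tool_rot: [0.002, 0.712, -0.702, 0.0]
contact_force: [0.1, 0.1, 0.4]
gripper_width: 0.002
```

```bash
python3 -c "
from h import *
to(.5645,-.032,.06);shot('s9')"
```

```text
t 11.55 pos [ 0.5638 -0.0287  0.0708] xang -89.1 z [-0.002 -0.003 -1.   ] d tool mm [ 3.3 -0.7 10.8] w 0.002 F [0.1 0.1 0.4] M [-0.    0.01  0.  ] q7 -0.91
```

View pics/s9.png

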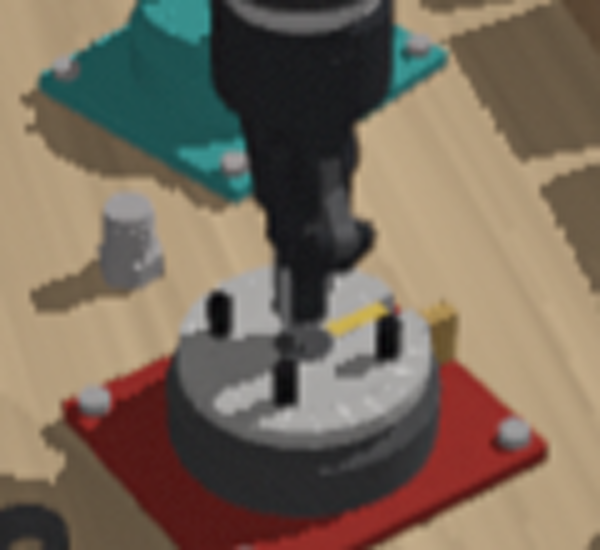

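The shut fingers are just above the dark dot. Pressing.

{"api": "apply_moves", "payload": {
  "increments": [
    [2.5,-0.5,4,0,0,0,1],
    [0,0,4,0,0,0,1],
    [0,0,3,0,0,0,1],
    [0,0,3,0,0,0,1],
    [0,0,3,0,0,0,1],
    [0,0,3,0,0,0,1],
    [0,0,2,0,0,0,1],
    [0,0,0,0,0,0,1]
  ]
}}

```text
t: 12.6
eef_pos: [0.5649, -0.0314, 0.0502]
tool_rot: [0.0, 0.712, -0.702, -0.0]
contact_force: [-1.3, 1.0, 1.2]
gripper_width: 0.001
```

```bash
python3 -c "
from h import *
to(.5645,-.032,.05);shot('s10')"
```

```text
t 12.6 pos [ 0.5649 -0.0314  0.0502] xang -89.2 z [-0.001 -0.    -1.   ] d tool mm [0.6 0.4 0.2] w 0.001 F [-1.3  1.   1.2] M [ 0.05  0.2  -0.03] q7 -0.88
```

View pics/s10.png

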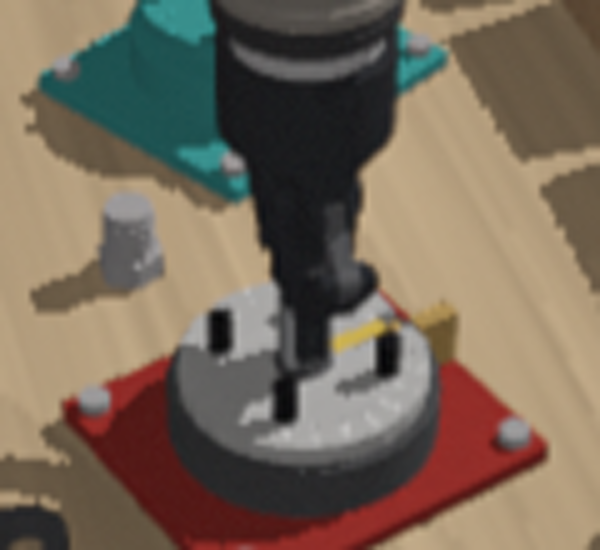

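It went past the pin and down to about home. I'll press until the force rises to confirm the seat.

{"api": "apply_moves", "payload": {
  "increments": [
    [0,0,1,0,0,0,1],
    [0,0,1.5,0,0,0,1],
    [0,0,2,0,0,0,1],
    [0,0,2,0,0,0,1],
    [0,0,2,0,0,0,1],
    [0,0,2,0,0,0,1],
    [0,0,2,0,0,0,1],
    [0,0,2,0,0,0,1]
  ]
}}

```text
t: 13.65
eef_pos: [0.565, -0.0315, 0.0499]
tool_rot: [-0.007, 0.711, -0.703, -0.006]
contact_force: [-9.3, 2.7, 26.9]
gripper_width: 0.004
```

{"api": "apply_moves", "payload": {
  "increments": [
    [0,0,-5,0,0,0,1],
    [0,0,-15,0,0,0,1],
    [0,0,-30,0,0,0,1],
    [0,0,-40,0,0,0,1],
    [-50,0,-10,0,0,0,1],
    [-60,0,0,0,0,0,1],
    [-60,0,0,0,0,0,1],
    [-30,0,0,0,0,0,1]
  ]
}}

```text
t: 14.65
eef_pos: [0.5649, 0.1685, 0.1611]
tool_rot: [-0.008, 0.708, -0.706, -0.004]
contact_force: [-0.6, -1.1, -0.5]
gripper_width: -0.003
```

```bash
python3 -c "
from h import *
to(.5645,-.032,.12)
shot('t11',5,'top');shot('s11')
cv2.imwrite('pics/full.png',imaging.read_camera('top')[:,:,::-1])"
```

```text
t 14.65 pos [0.5649 0.1685 0.1611] xang -89.8 z [ 0.005  0.017 -1.   ] d tool mm [201.2   1.3  37.7] w -0.003 F [-0.6 -1.1 -0.5] M [-0.07 -0.06 -0.02] q7 -1.32
```

View pics/t11.png

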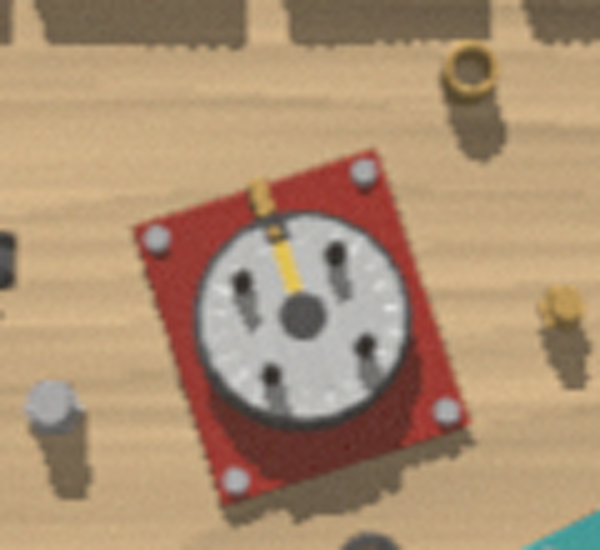

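View pics/s11.png

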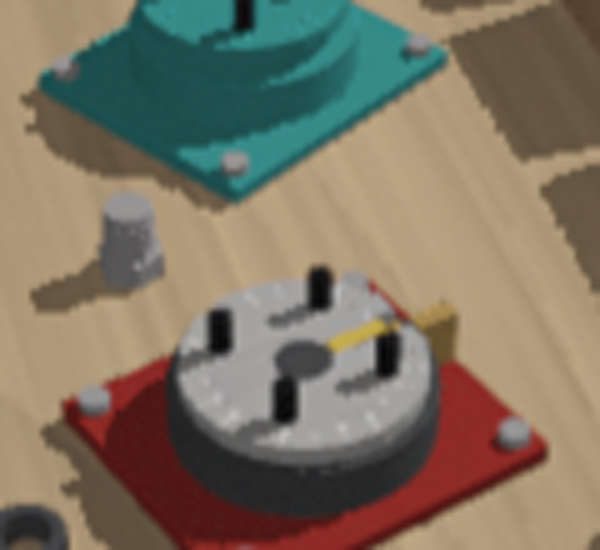

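The pin shows in the notch at (276,233) in the top view. In the side view the dot has dropped from row 342 to row 360, which is about 10 mm. With 27 N on it, the TCP stopped at 49.9 mm. The neighbouring fittings have not moved and the hand is clear.

```bash
python3 -c "
from h import *
print(proj('side',[[.5645,-.032,.06],[.5645,-.032,.05]])[:,1]*5)
bot.hand_in()"
```

```text
[1163.31130836 1180.09514959]
the job is handed in; nothing more can be done
```

The lock disc is pressed fully home with its notch over the brass pin, and the job is handed in at about 15 s of the 58 s allowed. The hand-in gave no verdict.

I set the part-open fingers between the studs and turned the wrist about the disc's axis, which pushed the studs about 127° clockwise. I then pressed the middle of the disc with the shut fingers and moved the hand away.

Last checks:
- **Alignment:** before pressing, both cameras put the notch about 1° (roughly 0.9 mm) from the pin. After pressing, the brass pin shows in the notch.
- **Pressed home:** the tool stopped at 49.9 mm height under about 27 N. In the side view the disc dropped 18 enlarged-picture pixels, against about 17 expected for 10 mm.
- **Surroundings:** the fittings near the disc had not moved in the last close-up pictures. I saved a full top view but did not look at it, so the spanner, spray can and spare die were not checked at the end. The arm went nowhere near them.
- **Hand clear:** the hand was 20 cm from the disc's axis with its fingertips about 16 cm above the bench, and the force reading was near zero.

No check failed. The two cameras placed the disc's axis 2 to 3 mm apart, about what the stated calibration accuracy allows.

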